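Set plaster busts to dry in order of size

TASK

Set the three plaster busts out to dry on the drying board: first lay the two pine battens flat on the board, one along each scribed line on either side of the vents and centred on the board's length, then stand the busts on the battens, bridging both of them, one centred over each vent. They go in order of height with the smallest next to the fan and the tallest farthest from it, so that none blocks the draught from the others. Plaster breaks easily: set each bust down gently and upright, do not drop it or tip it over, and leave everything standing free.

Things in the scene. Friction and masses are not known exactly. Their poses are not given: they have to be found in the camera images.
- small_cast: the smallest of three white plaster busts (same man, three sizes): 90 mm tall, about 120 g, round flat socle 72 mm across. Origin: centre of the underside, on its axis; z up, face to -x (facing is free). Grip the round skull, 32 mm across, sides vertical from 70 to 83 mm up; crown, jaw and neck are narrower; the shoulders, 70 mm across, end 53 mm up.
- medium_cast: the middle-sized of three white plaster busts (same man, three sizes): 120 mm tall, about 190 g, round flat socle 78 mm across. Origin: centre of the underside, on its axis; z up, face to -x (facing is free). Grip the round skull, 42 mm across, sides vertical from 94 to 111 mm up; crown, jaw and neck are narrower; the shoulders, 76 mm across, end 72 mm up.
- tall_cast: the tallest of three white plaster busts (same man, three sizes): 150 mm tall, about 280 g, round flat socle 84 mm across. Origin: centre of the underside, on its axis; z up, face to -x (facing is free). Grip the round skull, 52 mm across, sides vertical from 118 to 138 mm up; crown, jaw and neck are narrower; the shoulders, 81 mm across, end 90 mm up.
- batten_a: one of two identical plain pine battens (spacer sticks), 300 mm long, 18 mm wide, 14 mm high, about 40 g, lying flat on the table in front of the board. Origin: centre of its underside; x along its length, z up.
- batten_b: one of two identical plain pine battens (spacer sticks), 300 mm long, 18 mm wide, 14 mm high, about 40 g, lying flat on the table in front of the board. Origin: centre of its underside; x along its length, z up.
- drying_board: fixed plywood board on cleats, 130 (x) by 350 mm (y), flat top 38 mm above the table. Origin: on the table under its centre; y along it, to the robot's left, x across it, away from the robot. Three vents in a row along y; two thin dark scribed lines along it at x = +26 and -26 mm mark the battens' centre lines. Battens there leave a 34 mm gap; their tops are 52 mm above the table.
- vent_left: the left one (board y = +100 mm) of three identical round aluminium vents with dark slots, 32 mm across, flush in the top of the drying board on its centre line. Origin: its centre, on the board's top, 38 mm above the table; axes as the board's.
- vent_middle: the middle one (board y = 0) of three identical round aluminium vents with dark slots, 32 mm across, flush in the top of the drying board on its centre line. Origin: its centre, on the board's top, 38 mm above the table; axes as the board's.
- vent_right: the right one (board y = -100 mm) of three identical round aluminium vents with dark slots, 32 mm across, flush in the top of the drying board on its centre line. Origin: its centre, on the board's top, 38 mm above the table; axes as the board's.
- fan: fixed grey box fan with round wire grilles, 180 mm wide and high (205 mm with its handle), 70 mm thick, standing on the table beyond one end of the drying board, left or right, and blowing along the row. Origin: centre of its underside. A white bucket stands beyond the other end.
Mind the look-alikes: they are no part of the job. Leave any pink or purple look-alike of the medium_cast alone.

How it is judged:
By the outcome, as a careful person would: the job done as asked, in the order asked, and still so for the second after the job is handed in, with the robot touching nothing.
It also fails if it takes over 134 s, if anything falls off the work surface, if the arm or the gripper's body presses on something with over 40 N, if the wrist force passes 120 N, or if a joint passes its speed limit or range.

ROBOT

A 6-joint arm with a two-finger parallel gripper is mounted at the origin on the work surface. World frame = base frame: x ahead of the robot, y to its left, z up, the work surface at z = 0. Lengths are in mm, angles in rad, forces in N, time in s.
With the tool pointing down it reaches from about 350 to 975 mm from the base axis. Payload 7.1 kg.
Tool frame: the origin (TCP) lies on the front face of the gripper's body, between the roots of the fingers; the fingertips stand 80 mm ahead of it and the grasp point (between the pads) lies 61 mm ahead of it (env.tips_ahead is the distance from the TCP to the fingertips, in mm); z points along the fingers, y is the line along which they close (so a half turn about z gives the same grasp; the last joint's range is limited). The gripper opens to 88 mm and grips with 3 to 60 N. Pads are 20 mm wide; open, the fingers measure 115 mm over their backs; the gripper's body (75 mm by 178 mm) begins 61 mm behind the grasp point.
Start: joints at [1.14, 0.423, 1.63, -0, 1.089, -0.019], TCP at [250.13, 572.748, 302.675] pointing down, gripper open.
Joint ranges: [-3, 3], [-0.9, 2.11], [0.09, 2.58], [-1.31, 4.45], [0.11, 2.69], [-2.54, 2.54]. Speed limits (rad/s): [2.39, 2.39, 3.01, 3.14, 3.14, 3.14].

INTERFACE

Orientations are given as a unit quaternion [x, y, z, w].
In Python, from station import env, set_gripper, viewer, workorder gives the robot as it stands. Calls block until the motion is done:
- env.reach(position, orientation): joint-space move of the TCP to a pose.
- env.move_l(position, rot=None, rate=150, f_stop=None): straight line of the TCP; rot=None keeps the orientation; rate is the mean speed in mm/s. With f_stop (N) it stops when the force on the tool has changed by that much, and returns True; else False.
- env.move_joints(angles): joint-space move.
- set_gripper(opening): finger opening in mm; the grip force is fixed at half the most; returns when the fingers have stopped.
- env.hold(seconds).
- env.ik(position, orientation): joint angles nearest the present ones, or None.
- env.read_state(): the state.
- viewer.camera(name): name is "scene" or "top" or "wrist"; returns the picture (420x560x3 uint8, blue, green, red); there is no depth.
- viewer.camera_params(name): a dict with "fx", "fy", "cx", "cy" (pixels), "pose" (4x4, takes a point from camera to world coordinates); the wrist camera has in their place "tool_from_camera" (4x4, takes a point from camera to tool coordinates, whose origin is the TCP and whose axes are the flange's). Camera axes: x right, y up, looking along -z (the intrinsics and any distortion apply to the point x, -y, -z); pixel columns grow to the right and rows downward; lengths in mm; the calibration is good to about 2 mm. A picture is of the moment at which its call begins: read the wrist's pose just before it. camera_params takes no time and is no camera call.
A pose or a line that the arm cannot do raises env.IKError and nothing moves.
- workorder.sign_off(): hands the job in; it is judged then, once.
The state is a dict: "time_s": time; "qpos": joint angles; "dq": joint speeds; "tau": joint torques, N m; "tool_pos": TCP position; "orientation": TCP orientation; "force": force on the tool from outside, world axes, zero at the start; "wrist_torque": the same for the moment, N m; "width": finger opening in mm; "grip_force": force on a finger pad.
Only numpy, scipy, OpenCV 4.12 (cv2) and the standard library are available. Lean on these libraries where they do the work, as an engineer would, in place of code of your own. Each camera call takes 0.05 s, during which the arm holds its last target. There are 200 camera calls.

## Working session

There is one attempt and no reset: what is moved stays moved. The work goes in short steps, each a Python script; the robot and the scene stay as the last script left them, time stands still between calls to the robot, and variables do not carry over. Pictures are saved under pics/ and viewed, at most 14 in all, crops included, and the job is handed in when it is done.

```bash
ls; mkdir -p pics; python3 - <<'E'
from station import env, viewer
import cv2
for n in("scene","top"):
    cv2.imwrite(f"pics/{n}0.png",viewer.camera(n)); p=viewer.camera_params(n); print(n,p)
print(viewer.camera_params("wrist"))
s=env.read_state();print(s["time_s"],s["orientation"],s["width"],s["force"])
E
```

```text
pics
scene {'fx': 494.4936340487184, 'fy': 494.4936340487184, 'cx': 278.16621818604165, 'cy': 209.44730993491595, 'pose': array([[-5.36099934e-01, -5.02139230e-01,  6.78566912e-01,
         1.56392845e+03],
       [ 8.44059807e-01, -3.30900813e-01,  4.21980680e-01,
         6.10281780e+02],
       [ 1.26452890e-02,  7.98974871e-01,  6.01231446e-01,
         9.99798328e+02],
       [ 0.00000000e+00,  0.00000000e+00,  0.00000000e+00,
         1.00000000e+00]])}
top {'fx': 405.0090115501153, 'fy': 405.0090115501153, 'cx': 276.90713410419875, 'cy': 207.95283819260945, 'pose': array([[-6.78542461e-02,  9.74362416e-01, -2.14508002e-01,
         2.51585839e+02],
       [-9.97692539e-01, -6.57664387e-02,  1.68633751e-02,
        -3.77526143e+01],
       [ 2.32361154e-03,  2.15157285e-01,  9.76576645e-01,
         1.30745235e+03],
       [ 0.00000000e+00,  0.00000000e+00,  0.00000000e+00,
         1.00000000e+00]])}
{'fx': 332.93058236782593, 'fy': 332.93058236782593, 'cx': 275.12728650696477, 'cy': 209.83261105027677, 'tool_from_camera': array([[ 3.90621331e-04,  9.52166579e-01,  3.05579208e-01,
         8.48853492e+01],
       [ 9.99999924e-01, -3.68736055e-04, -1.29338491e-04,
        -2.62837784e-01],
       [-1.04737167e-05,  3.05579236e-01, -9.52166651e-01,
        -8.21742399e+01],
       [ 0.00000000e+00,  0.00000000e+00,  0.00000000e+00,
         1.00000000e+00]])}
0.1 [ 2.04454810e-01  9.78875763e-01 -6.66932624e-04 -1.60972672e-04] 87.7805306041634 [-0.23027911 -0.2796515  -0.17356823]
```

View pics/top0.png

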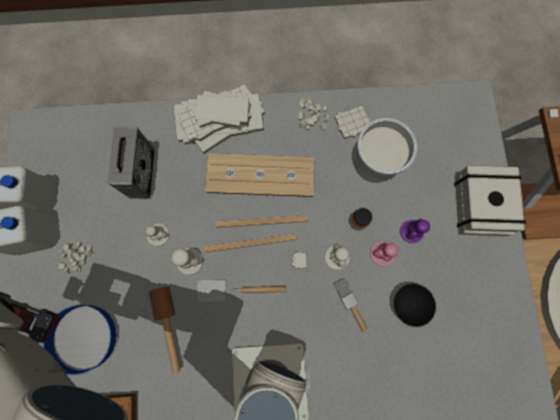

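View pics/scene0.png

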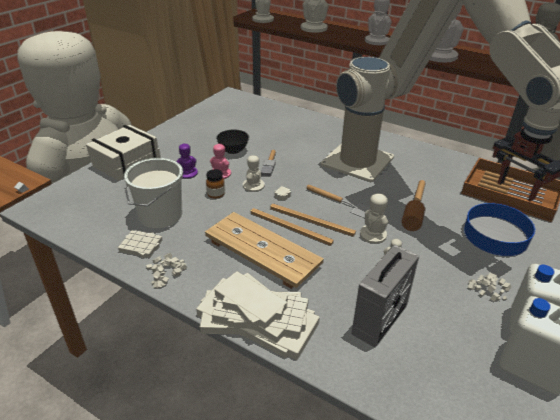

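The fan is at the left end (+y) in the top view at (132,163). That puts small at vent_left, medium in the middle and tall on the right. White bust candidates are (157,233), (186,260) and (338,256). The pink (385,252) and purple (415,231) ones are look-alikes, so I leave them. Next is one enlarged crop to confirm.

```bash
cat > h.py <<'E'
import numpy as np, cv2
from station import env, set_gripper, viewer, workorder
from scipy.spatial.transform import Rotation as R
def campose(n):
    p=viewer.camera_params(n)
    if n!="wrist": return p,p["pose"]
    s=env.read_state(); T=np.eye(4); T[:3,:3]=R.from_quat(s["orientation"]).as_matrix(); T[:3,3]=s["tool_pos"]
    return p,T@p["tool_from_camera"]
def shot(n):
    p,T=campose(n); return viewer.camera(n),(p,T)
def ray(c,u,v,z):
    p,T=c; d=T[:3,:3]@np.array([(u-p["cx"])/p["fx"],-(v-p["cy"])/p["fy"],-1]); o=T[:3,3]
    return (o+d*(z-o[2])/d[2])[:2]
def pix(c,P):
    p,T=c; q=T[:3,:3].T@(np.asarray(P,float)-T[:3,3]); return np.array([p["cx"]-p["fx"]*q[0]/q[2],p["cy"]+p["fy"]*q[1]/q[2]])
def rot(yaw): # tool down, tool y (closing line) at angle yaw in world
    y=np.array([np.cos(yaw),np.sin(yaw),0]); z=np.array([0,0,-1.]); x=np.cross(y,z)
    return R.from_matrix(np.c_[x,y,z]).as_quat()
E
python3 - <<'E'
from h import *
im=cv2.imread("pics/top0.png"); c=campose("top")
cv2.imwrite("pics/crop.png",cv2.resize(im[140:310,130:440],None,fx=2.5,fy=2.5,interpolation=cv2.INTER_CUBIC))
hsv=cv2.cvtColor(im,cv2.COLOR_BGR2HSV)
for name,lo,hi in(("wood",(8,90,90),(25,255,255)),("white",(15,8,130),(40,80,255))):
    m=cv2.inRange(hsv,lo,hi); n,l,st,ce=cv2.connectedComponentsWithStats(m)
    for i in range(1,n):
        if st[i,4]>80 and 130<ce[i][0]<440 and 140<ce[i][1]<310:
            print(name,st[i],ce[i].round(1),[x for x in cv2.minAreaRect(np.argwhere(l==i)[:,::-1].astype(np.float32))],ray(c,*ce[i],38 if st[i,4]>3000 else 14).round(0))
E
```

```text
wood [268 157  45   8 162] [291.1 159.8] [(290.04522705078125, 160.27944946289062), (44.154911041259766, 5.810831546783447), 2.12109637260437] [ 698. -119.]
wood [209 162 104  14 310] [268.4 167. ] [(260.4731140136719, 168.1446990966797), (103.28536987304688, 9.824808120727539), 2.385944366455078] [678. -41.]
wood [207 169 105  27 594] [257.6 182.5] [(259.4023742675781, 181.33656311035156), (104.5402603149414, 21.428550720214844), 4.455602645874023] [626.  -2.]
wood [216 216  91  11 429] [260.8 221.3] [(261.0118713378906, 221.17161560058594), (4.884948253631592, 90.3371353149414), 86.05481719970703] [495.  -5.]
wood [205 234  91  18 440] [249.7 242.7] [(249.93997192382812, 242.57998657226562), (4.80832576751709, 91.35820770263672), 81.8698959350586] [428.  35.]
wood [242 287  44   5 212] [263.6 289. ] [(263.5, 288.9999694824219), (42.99999237060547, 3.999999523162842), -0.0] [279.  -1.]
white [ 360  127   49   44 1665] [384.5 148.6] [(384.0, 148.5), (43.0, 48.0), 90.0] [ 716. -437.]
white [205 153 110  42 245] [258.2 162.6] [(259.5616760253906, 173.30079650878906), (108.42466735839844, 38.44283676147461), 1.6060030460357666] [695.  -8.]
white [145 223  24  12 123] [154.6 228.3] [(155.85472106933594, 228.05850219726562), (10.25872802734375, 22.790348052978516), 79.3803482055664] [495. 339.]
white [146 232  22  15 160] [156.6 239.9] [(157.10000610351562, 239.3000030517578), (12.649109840393066, 20.23857307434082), 71.56504821777344] [457. 333.]
white [325 246  25  24 352] [337.2 257.9] [(337.0, 257.5), (23.0, 24.0), 90.0] [ 360. -241.]
white [171 249  31  26 362] [183.  261.9] [(184.1588134765625, 262.5353088378906), (30.89903450012207, 18.966285705566406), 39.09385681152344] [381. 249.]
white [292 251  15  18 215] [299.4 259.9] [(299.0, 259.5), (17.0, 14.0), 90.0] [ 362. -120.]
```

View pics/crop.png

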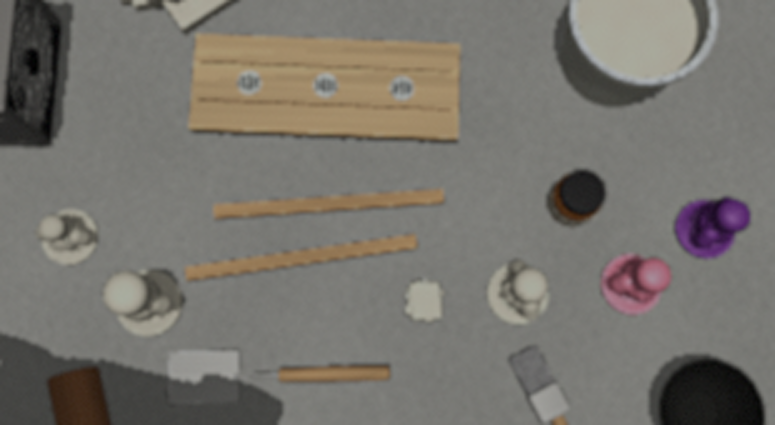

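The crop confirms it. Socle centres are small (68,236), the smallest head, tall (149,300), the largest head, and medium (518,292), all white. The pink (632,285) and purple (707,228) ones are excluded. The battens are at (328,203) and (301,257) and the vents at (249,82), (324,85) and (401,87). Next is a closer wrist look over the board and battens.

```bash
python3 - <<'E'
from h import *
c=campose("top")
for n,u,v,z in(("s",68,236,5),("t",149,300,5),("m",518,292,5),("vl",249,82,38),("vm",324,85,38),("vr",401,87,38)):
    print(n,ray(c,130+u/2.5,140+v/2.5,z).round(1))
env.reach([570,20,400],rot(np.pi/2))
im,c=shot("wrist"); cv2.imwrite("pics/w1.png",im); np.save("w1.npy",np.array(c,dtype=object),allow_pickle=True)
s=env.read_state();print(s["time_s"],s["qpos"])
E
```

```text
s [476.2 333.2]
t [386.3 230.1]
m [ 364.5 -242.4]
vl [658.3  86.7]
vm [647.6 -10.9]
vr [ 638.2 -111.2]
2.45 [ 1.53995948e-02  2.44046683e-01  1.65418260e+00  1.11048724e-04
  1.24362091e+00 -1.55635005e+00]
```

View pics/w1.png

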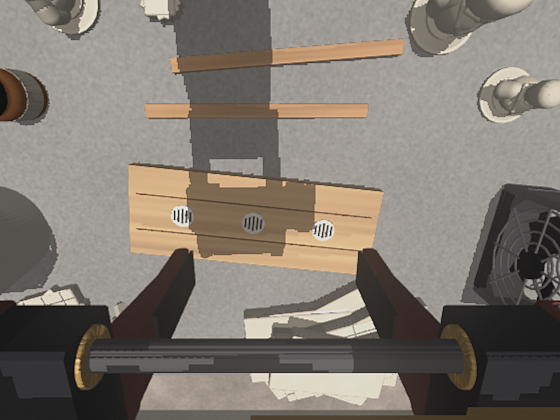

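The wrist view shows vents at (181,216), (254,223) and (323,231), the battens at about (287,56) and (256,111), and the scribed lines. The fan is on the right of the image, which is +y.

```bash
python3 - <<'E'
from h import *
im=cv2.imread("pics/w1.png"); c=tuple(np.load("w1.npy",allow_pickle=True))
hsv=cv2.cvtColor(im,cv2.COLOR_BGR2HSV)
m=cv2.inRange(hsv,(5,70,50),(25,255,255)); n,l,st,ce=cv2.connectedComponentsWithStats(cv2.morphologyEx(m,cv2.MORPH_CLOSE,np.ones((3,3))))
for i in range(1,n):
    if st[i,4]<1200 : continue
    pts=np.argwhere(l==i)[:,::-1].astype(np.float32); b=cv2.boxPoints(cv2.minAreaRect(pts)); z=38 if st[i,4]>8000 else 14
    W=np.array([ray(c,*p,z) for p in pts],np.float32); r=cv2.minAreaRect(W)
    print(st[i],b.round(0).tolist(),r)
V=[]
g=((hsv[...,1]<45)&(hsv[...,2]>80)).astype(np.uint8)
for u,v in((181.5,216),(254,223),(323,231)):
    r=np.zeros_like(g); cv2.circle(r,(int(u),int(v)),14,1,-1); p=np.argwhere((hsv[...,1]<50)&(r>0))[:,::-1].astype(np.float32)
    (cc,rad)=cv2.minEnclosingCircle(p); V.append(ray(c,*cc,38)); print(cc,rad,V[-1])
d=V[2]-V[0]; print(np.hypot(*d),np.degrees(np.arctan2(d[1],d[0])),np.mean(V,0))
for p in((137,194),(371,218),(137,227),(368,252)): print(ray(c,*p,38))
E
```

```text
[ 170   39  234   34 3671] [[170.0, 57.0], [403.0, 38.0], [404.0, 54.0], [171.0, 73.0]] ((427.1899719238281, 34.134056091308594), (18.633071899414062, 299.1615905761719), 4.309723854064941)
[ 145  104  223   14 3106] [[145.0, 117.0], [145.0, 104.0], [367.0, 104.0], [367.0, 117.0]] ((494.6273498535156, -5.2186279296875), (16.78993034362793, 299.00250244140625), 0.06602614372968674)
[  112   164   327   174 24087] [[112.0, 337.0], [112.0, 164.0], [438.0, 164.0], [438.0, 337.0]] ((701.7019653320312, 20.4317626953125), (277.7221374511719, 514.4059448242188), 0.06833532452583313)
[ 251  374  309   46 2916] [[251.0, 374.0], [559.0, 374.0], [559.0, 419.0], [251.0, 419.0]] ((989.0194702148438, 261.1980285644531), (103.76957702636719, 569.3848266601562), 0.06950994580984116)
(182.0, 215.5) 11.543496131896973 [ 635.94610766 -110.44632256]
(252.91836547851562, 222.70408630371094) 11.157246589660645 [646.61789465 -10.77555882]
(322.88775634765625, 230.38265991210938) 11.198033332824707 [658.16800456  88.98034925]
200.6609332489624 83.64182233548567 [646.91066896 -10.74717738]
[ 604.69503743 -169.89194771]
[639.36137055 156.0590175 ]
[ 653.31690336 -175.99427242]
[691.90000623 156.35904864]
```

```bash
cat >> h.py <<'E'
C=np.array([646.9,-10.75]); th=np.radians(83.64)
ex=np.array([np.sin(th),-np.cos(th)]); ey=np.array([np.cos(th),np.sin(th)])
def board(x,y): return C+x*ex+y*ey
def place(p,z,opening,up):
    """lower to TCP height z, release gently, retreat to height up"""
    env.move_l([*p,z+12],rate=150)
    hit=env.move_l([*p,z-4],rate=25,f_stop=3); zs=env.read_state()["tool_pos"][2]
    set_gripper(opening); env.move_l([*p,up],rate=200)
    print("hit",hit,"z",round(zs,1),"t",env.read_state()["time_s"])
E
python3 - <<'E'
from h import *
for p,yaw,q in(([494.6,-5.2],0,board(26,0)),([427.2,34.1],np.radians(4.3),board(-26,0))):
    r=rot(yaw); rp=rot(th-np.pi/2)
    env.reach([*p,170],r); set_gripper(40)
    env.move_l([*p,83],rate=100); set_gripper(0)
    s=env.read_state(); print("w",s["width"],s["grip_force"])
    env.move_l([*p,190]); env.reach([*q,190],rp); place(q,121,34,200)
env.reach([570,20,400],rot(np.pi/2))
im,c=shot("wrist"); cv2.imwrite("pics/w2.png",im); np.save("w1.npy",np.array(c,dtype=object),allow_pickle=True)
E
```

```text
w 17.726065033454677 30.000851154327393
hit True z 121.1 t 9.8583
w 17.777405545473535 30.001440346240997
hit True z 121.1 t 16.425
```

View pics/w2.png

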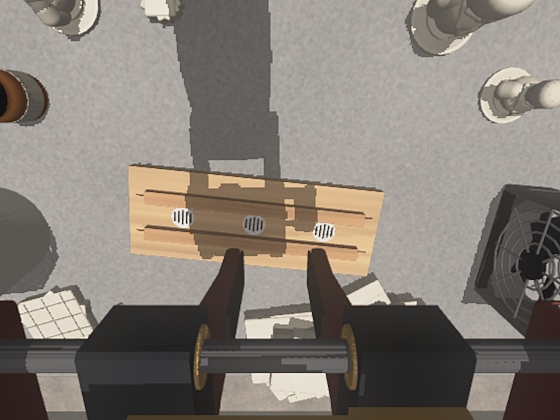

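Both battens lie on their lines and are centred: line ends show at both ends, cols 137–145 on the left and 364–371 on the right. Next I locate the busts from above.

```bash
cat > look.py <<'E'
from h import *
def look(tag,tcp,busts):
    env.reach(tcp,rot(np.pi/2)); im,c=shot("wrist")
    hsv=cv2.cvtColor(im,cv2.COLOR_BGR2HSV)
    for n,p in busts.items():
        u,v=pix(c,[*p,5]); cv2.drawMarker(im,(int(u),int(v)),(0,0,255),0,8)
        q=np.array([pix(c,[p[0]+42*np.cos(a),p[1]+42*np.sin(a),0]) for a in np.linspace(0,6.28,40)]).astype(int)
        cv2.polylines(im,[q],True,(0,255,0)); print(n,u,v)
    cv2.imwrite(f"pics/{tag}.png",im); np.save(f"{tag}.npy",np.array(c,dtype=object),allow_pickle=True)
E
python3 - <<'E'
from look import *
set_gripper(88)
look("m",[440,-242,380],{"m":(364.5,-242.4)})
look("st",[480,270,380],{"s":(476.2,333.2),"t":(386.3,230.1)})
a=cv2.imread("pics/m.png")[:300,100:460];b=cv2.imread("pics/st.png")[:300,100:540]
cv2.imwrite("pics/mst.png",np.hstack([a,b])); print(env.read_state()["time_s"])
E
```

```text
m 274.57385768098743 109.9297597653907
s 321.46640145190736 164.40411858351126
t 245.0210859611247 95.66511078750368
21.9583
```

View pics/mst.png

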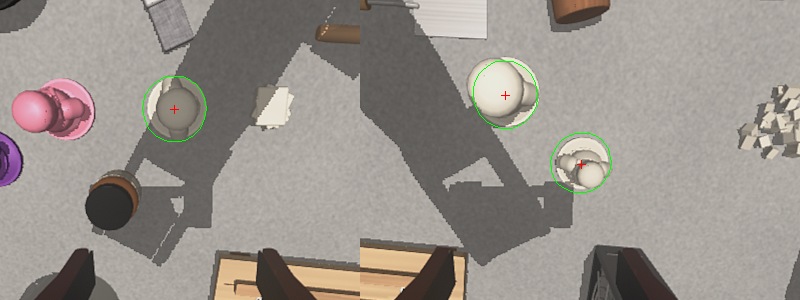

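The heads in the montage are medium (177,109), tall (495,88) and small (591,175). The socles sit within the green 84 mm reference rings. I refine the positions from head rays, cross-checked with the socle outlines.

```bash
python3 - <<'E'
from h import *
for n,tag,u,v,z,p in(("m","m",277,109,102,(364.5,-242.4)),("t","st",235,88,128,(386.3,230.1)),("s","st",331,175,76.5,(476.2,333.2))):
    c=tuple(np.load(tag+".npy",allow_pickle=True)); print(n,"head",ray(c,u,v,z).round(1))
a=cv2.imread("pics/m.png")[40:180,205:345];c=cv2.imread("pics/st.png")[25:165,175:315];d=cv2.imread("pics/st.png")[95:235,255:395]
cv2.imwrite("pics/z.png",cv2.resize(np.hstack([a,c,d]),(798,266),interpolation=cv2.INTER_NEAREST))
E
```

```text
m head [ 361.7 -239.7]
t head [381.9 231.4]
s head [476.1 335. ]
```

View pics/z.png

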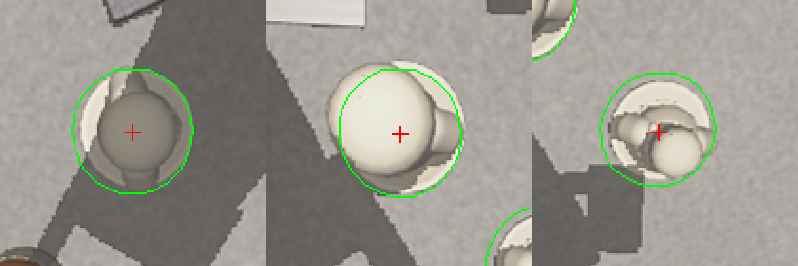

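```bash
cat > bust.py <<'E'
from h import *
def bust(p,yaw,h,q,lift=225):
    r=rot(yaw); rp=rot(th-np.pi/2)
    env.reach([*p,h+130],r); set_gripper(88)
    env.move_l([*p,h],rate=120); set_gripper(0)
    s=env.read_state(); print("w",s["width"],s["grip_force"])
    env.move_l([*p,h+lift],rate=150); print("force",env.read_state()["force"].round(1),env.read_state()["width"])
    env.reach([*q,h+lift],rp); place(q,h+52,88,h+52+110)
E
python3 - <<'E'
from bust import *
bust([382,231.4],0,189,board(0,-100))
im,c=shot("wrist"); cv2.imwrite("pics/t.png",im)
E
```

```text
w 51.928270366922234 30.0002458691597
force [ 0.8  0.  -2.4] 51.281668243148
hit True z 240.7 t 31.8833
```

View pics/t.png

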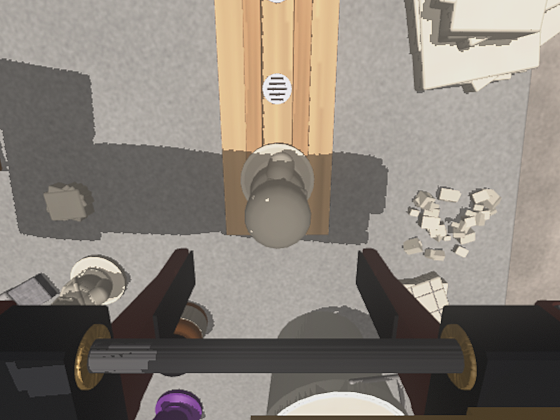

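The tall bust stands at (277,190), upright, with its socle bridging both battens. Next are the medium and the small.

```bash
python3 - <<'E'
from bust import *
bust([362,-239.7],0,163,board(0,0))
bust([476,335],np.pi/2,137.5,board(0,100))
q=board(0,0)-[20,0]
env.reach([q[0],q[1],430],rot(np.pi/2)); set_gripper(88)
im,c=shot("wrist"); 
for y,r in((-100,42),(0,39),(100,36)):
    P=board(0,y); cv2.polylines(im,[np.array([pix(c,[P[0]+r*np.cos(a),P[1]+r*np.sin(a),54]) for a in np.linspace(0,6.28,60)]).round().astype(int)],True,(0,255,0))
a=im[:300,80:480]
env.reach([350,300,430],rot(np.pi/2)); s=viewer.camera("scene")[160:310,170:420]
cv2.imwrite("pics/end.png",np.vstack([cv2.resize(a,(500,300)),cv2.resize(s,(500,300))])); print(env.read_state()["time_s"])
E
```

```text
w 41.5904646044173 30.000073313713074
force [-0.2 -0.3 -1.9] 41.44791525201047
hit True z 214.5 t 41.65
w 31.00890076657424 29.99998927116394
force [-0.4 -0.  -0.8] 31.237382404050813
hit True z 188.8 t 51.725
55.1833
```

View pics/end.png

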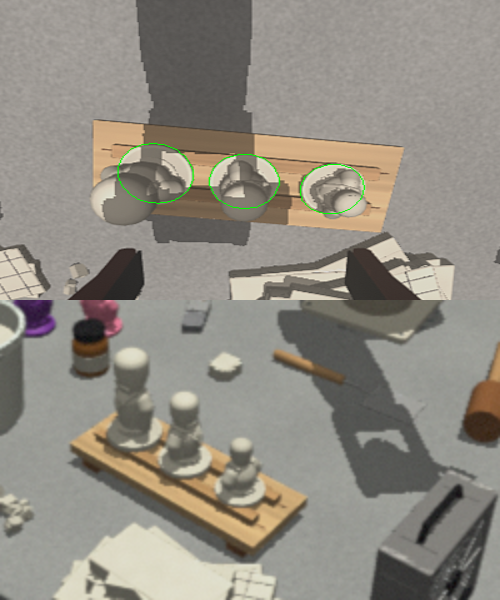

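All three socles match their target rings at (155,174), (245,181) and (333,188). They stand upright and bridge both battens, with the small one next to the fan.

```bash
python3 -c "
from station import workorder; print(workorder.sign_off())"
```

```text
the job is handed in; nothing more can be done
None
```

The job is handed in after about 55 s of robot time: both battens lie on the scribed lines and each bust bridges them over its own vent, small next to the fan, medium in the middle and tall farthest, all upright and free-standing in the last pictures; the judge's verdict was not shown.

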